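# Turn the nested tote round and stack it over the packed one

## Task

Two grey totes stand nested one inside the other. Lift the upper tote out and stand it on the table, put the shorter of the two narrow brown card cores that stand at the right of the table on end into a compartment of the lower tote, then turn the upper tote half round relative to the lower one (cut-out ends opposite) and lower it on so that it sits level and interlocked on the lower tote's columns instead of nesting. Last, stand the taller core on end in a compartment of the upper tote; leave the paint bottles and everything else where they are.

Things in the scene. Friction and masses are not known exactly. Their poses are not given: they have to be found in the camera images.
- tote_low: Lower grey plastic stack-and-nest tote, 184 (x) x 142 (y) mm over the flared rim, 87 mm high, 0.26 kg, standing on the table. Origin: centre of the underside, z up, x along the length towards the scooped end, whose rim has a 64 mm wide, 29 mm deep cut-out. A ridge with a handle block crosses its middle along y; a compartment lies on each side.
- tote_top: Upper tote, identical to the lower (same size, axes and parts); at the start nested in it the same way round, 46 mm higher. Turned 180 degrees about z and set down concentrically it rests on the lower tote's four inside columns, origin 78 mm above the lower's; its foot has 3.5 mm play all round in the lower rim, which flares 5 mm more as a lead-in.
- tote_low_handle (a point): Centre of the top of the lower tote's handle block (0, 0, 84 mm in its frame).
- tote_top_handle (a point): Centre of the top of the upper tote's handle block (0, 0, 84 mm in its frame): solid, 20 mm thick along tote x, 76 mm long along tote y, straight-sided 38 mm down. Pinch it across x from above. Free table to stand the tote on: x 0.40 to 0.60, y -0.15 to 0.00, tote length along world x (between the nested totes and the cores).
- tote_low_scoop (a point): On the lower tote, middle of the lower edge of the cut-out in its scooped end wall: (84.5, 0, 58) mm in the tote's frame.
- tote_top_scoop (a point): The same point on the upper tote.
- tote_low_bay (a point): Centre of the floor of the lower tote's compartment at the scooped end: (46, 0, 4) mm in its frame. Floor 58 mm (x) by 89 mm (y, between columns); above 46 mm height the columns are 103 mm apart in y, so a core is best held across tote y. The other compartment, at x = -46 mm, is as large.
- tote_top_bay (a point): The same point in the upper tote, with the same dimensions.
- core_short: Shorter loose core: upright brown card tube, 48 mm across, 69 mm high, 0.04 kg. Origin: centre of the underside, z up. Grip across the outside near the top (solid to the gripper: its rim cannot be pinched). On the table to the robot's right. It fits under the stacked tote with 5 mm to spare; the taller one does not.
- core_tall: Taller loose core: upright brown card tube, 47 mm across, 87 mm high, about 0.04 kg. Origin: centre of the underside, z up. Grip like the shorter. On the table to the robot's right, 120 to 200 mm nearer to or farther from the robot than the shorter.
- paint_a: Bystander: paint bottle, 38 mm across, 98 mm high, behind the free table space. Origin under its centre.
- paint_b: Bystander: paint bottle, 42 mm across, 98 mm high, to the right, between the cores in depth. Origin under its centre.

How it is judged (in metres and radians):
On the way, in this order (a step that is already met when the one before it is completed fails the run):
1. the upper tote stands on the table, clear of the lower tote and let go (height (world z) of tote_top below 0.006 m and angle between tote_top's own z axis and vertical below 0.04 rad and horizontal distance between tote_top and tote_low above 0.12 m and contact force between the fingers and tote_top below 0.1 N and linear speed of tote_top below 0.02 m/s), for 0.2 s.
2. the shorter core stands upright on the floor of a compartment of the lower tote, let go ((x of core_short in the frame of tote_low between 0.02 and 0.07 m or x of core_short in the frame of tote_low between -0.07 and -0.02 m) and y of core_short in the frame of tote_low between -0.045 and 0.045 m and z of core_short in the frame of tote_low between 0 and 0.012 m and angle between core_short's own z axis and vertical below 0.15 rad and contact force between the fingers and core_short below 0.1 N), for 0.2 s.
3. the upper tote, turned half round, sits level and interlocked on the lower tote, let go (z of tote_top in the frame of tote_low between 0.074 and 0.082 m and horizontal distance between tote_top and tote_low below 0.01 m and angle between tote_top's own z axis and vertical below 0.04 rad and horizontal distance between tote_top_scoop and tote_low_scoop above 0.15 m and contact force between the fingers and tote_top below 0.1 N), for 0.2 s.
4. the taller core stands upright on the floor of a compartment of the upper tote, let go ((x of core_tall in the frame of tote_top between 0.02 and 0.07 m or x of core_tall in the frame of tote_top between -0.07 and -0.02 m) and y of core_tall in the frame of tote_top between -0.045 and 0.045 m and z of core_tall in the frame of tote_top between 0 and 0.012 m and angle between core_tall's own z axis and vertical below 0.15 rad and contact force between the fingers and core_tall below 0.1 N), for 0.2 s.
At the end, for the whole second after the job is handed in: Lower tote level on the table; upper tote level on it (0.04 rad), 74 to 82 mm up, centred within 10 mm, cut-out points over 150 mm apart; short core upright (0.15 rad) on a compartment floor of the lower tote, tall core likewise in the upper; all at rest (height (world z) of tote_low below 0.006 m and angle between each of tote_low, tote_top's own z axis and vertical below 0.04 rad and z of tote_top in the frame of tote_low between 0.074 and 0.082 m and horizontal distance between tote_top and tote_low below 0.01 m and horizontal distance between tote_top_scoop and tote_low_scoop above 0.15 m and (x of core_short in the frame of tote_low between 0.02 and 0.07 m or x of core_short in the frame of tote_low between -0.07 and -0.02 m) and y of core_short in the frame of tote_low between -0.045 and 0.045 m and z of core_short in the frame of tote_low between 0 and 0.012 m and angle between each of core_short, core_tall's own z axis and vertical below 0.15 rad and (x of core_tall in the frame of tote_top between 0.02 and 0.07 m or x of core_tall in the frame of tote_top between -0.07 and -0.02 m) and y of core_tall in the frame of tote_top between -0.045 and 0.045 m and z of core_tall in the frame of tote_top between 0 and 0.012 m and linear speed of each of tote_low, tote_top, core_short, core_tall below 0.02 m/s); the robot touches nothing.
It fails at once if a paint bottle is pushed more than 40 mm or knocked over (distance of any of paint_a, paint_b from where it was at the start of the episode above 0.04 m or angle between any of paint_a, paint_b's own z axis and vertical above 0.5 rad).
It also fails if it takes over 72 s, if anything falls off the work surface, if the arm or the gripper's body presses on something with over 40 N, if the wrist force passes 120 N, or if a joint passes its speed limit or range.

## Robot

A 7-joint arm with a two-finger parallel gripper is mounted at the origin on a cart in front of the work surface, level with it; the furniture and walls round the work are solid. World frame = base frame: x ahead of the robot, y to its left, z up, the work surface at z = 0. Lengths are in m, angles in degrees, forces in N, time in s.
With the tool pointing down it reaches from about 0.425 to 0.875 m from the base axis. Payload 4.7 kg.
Tool frame: the origin (TCP) lies between the finger pads; the fingertips stand env.tip_reach ahead of it and the grasp point (between the pads) lies 2 mm behind it (env.tip_reach is the distance from the TCP to the fingertips, in m); z points along the fingers, y is the line along which they close (so a half turn about z gives the same grasp; the last joint's range is limited). The gripper opens to 87 mm and grips with 3 to 60 N. Pads are 19 mm wide; open, the fingers measure 117 mm over their backs; the gripper's body (75 mm by 190 mm) begins 51 mm behind the grasp point.
Start: joints at [70.823, 18.392, -4.016, 83.108, 1.295, 78.541, -3.26], TCP at [0.222, -0.611, 0.24] pointing down, gripper open.
Joint ranges: [-163.93, 163.93], [-17.29, 119.83], [-79.2, 71.16], [3.27, 140.29], [-89.18, 269.18], [5.43, 117.66], [-154.24, 154.24]. Speed limits (degrees/s): [147.25, 147.25, 180, 180, 180, 180, 180].

## Interface

Orientations are given as [roll, pitch, yaw] about the fixed x, y, z axes, in that order (R = Rz(yaw) Ry(pitch) Rx(roll)).
In Python, from cell import env gives the robot as it stands.
- The arm moves only by the shell command python3 steer.py FILE [FORCE], which reads ROWS from the file FILE. ROWS is a JSON list of rows, 1 to 8 of them, each an object with the fields tx, ty, tz (the shift in m), yaw (a turn about the tool's z in degrees), finger_gap (the finger opening in m); a field left out counts as zero (the opening has to be given); each row is the pose to reach, as a shift and turn from the pose commanded when the command began, along the tool's axes at that moment; what a row does not reach only later rows make up. A row lasts 1/12 s, in which the tool goes at most 0.0417 m and 7.16 degrees, less where a joint would pass 70% of its speed; a pose out of reach is approached as far as the arm can. The fingers move at their own pace and stop on an object; FORCE is the grip in N (left out, the last holds). Time passes only in rows, so rows that do not move let the fingers close. It prints the time, the measured TCP pose, the force, the opening and the grip force at its end. Input that does not fit is refused with a message, and nothing moves.
- env.get_obs(): the state, without advancing time (a new reading comes with each control period).
- env.read_camera(name): name is "scene" or "side" or "wrist"; returns a dict with "color" (400x640x3 uint8, blue, green, red), "fx", "fy", "cx", "cy" (pixels), "world_from_camera" (4x4, takes a point from camera to world coordinates). Camera axes: x right, y down, z forward; pixel columns grow to the right and rows downward; lengths in m; the calibration is good to about 2 mm. A picture is of the moment at which its call begins. There is no depth.
- env.sign_off(): hands the job in; it is judged then, once.
The state is a dict: "time_s": time; "qpos": joint angles; "joint_velocities": joint speeds; "effort": joint torques, N m; "tool_pos": TCP position; "tool_rot": TCP orientation; "force": force on the tool from outside, world axes, zero at the start; "wrist_torque": the same for the moment, N m; "grip_width": finger opening in m; "grasp_force": force on a finger pad.
Only numpy, scipy, OpenCV 4.12 (cv2) and the standard library are available. Lean on these libraries where they do the work, as an engineer would, in place of code of your own. Each camera call takes 0.05 s, during which the arm holds its last target. There are 200 camera calls.

## Working session

There is one attempt and no reset: what is moved stays moved. The work goes in short steps, Python scripts to look and compute and a shell command to move; the robot and the scene stay as the last step left them, time stands still between calls to the robot, and variables do not carry over. Pictures are saved under pics/ and viewed, at most 10 in all, crops included, and the job is handed in when it is done.

```bash
ls; mkdir -p pics
python3 - <<'E'
from cell import env
import cv2,numpy as np
o=env.get_obs();print(o['time_s'],o['tool_pos'],o['tool_rot'],env.tip_reach,o['grip_width'])
for n in("scene","side"):
    c=env.read_camera(n);cv2.imwrite(f"pics/{n}0.png",c["color"]);print(n,c["fx"],c["cx"],c["cy"],np.round(c["world_from_camera"],3).tolist())
E
```

```text
cell.py
pics
steer.py
0.0 [ 0.22191144 -0.61037895  0.2384743 ] [-1.79890219e+02  7.58423267e-03  1.99872191e+01] 0.017 0.0865060428859289
scene 443.00825610391456 321.9332542184606 204.7264120011134 [[-0.845, -0.307, 0.437, -0.058], [-0.534, 0.453, -0.714, 0.953], [0.021, -0.837, -0.547, 0.836], [0.0, 0.0, 0.0, 1.0]]
side 464.91532974089745 315.6324228412724 201.52530618383457 [[-0.985, -0.087, 0.148, 0.347], [-0.172, 0.543, -0.822, 1.061], [-0.009, -0.836, -0.549, 0.817], [0.0, 0.0, 0.0, 1.0]]
```

View pics/scene0.png

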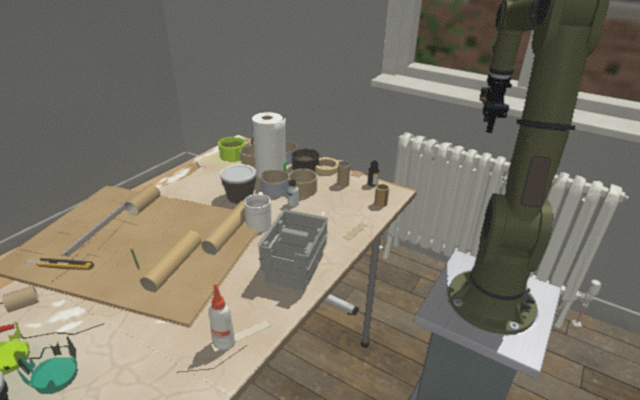

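View pics/side0.png

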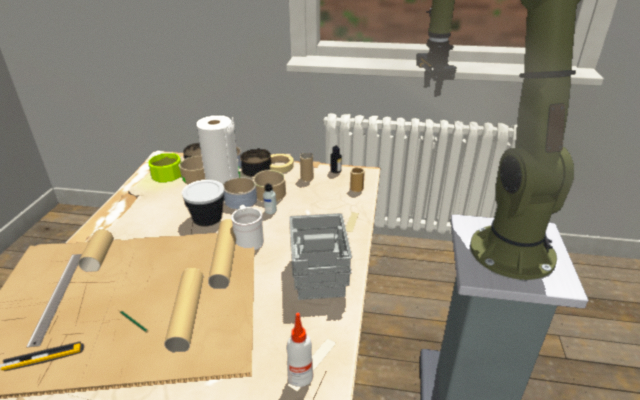

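The scene shows the nested totes at about (293,248), the cores at (343,173) (taller) and (382,195), paint_b at (373,173) and paint_a at (293,193). In the side view the totes are at (320,255), the cores at (306,167) and (357,180). I'll enlarge both views to read these more closely.

```bash
cat > h.py <<'E'
from cell import env
import cv2,numpy as np
def ray(c,u,v):
    T=c["world_from_camera"];d=T[:3,:3]@np.array([(u-c["cx"])/c["fx"],(v-c["cy"])/c["fy"],1]);return T[:3,3],d/np.linalg.norm(d)
def tri(rs):
    A=sum(np.eye(3)-np.outer(d,d) for o,d in rs);b=sum((np.eye(3)-np.outer(d,d))@o for o,d in rs)
    p=np.linalg.solve(A,b);return p,max(np.linalg.norm(np.cross(p-o,d)) for o,d in rs)
def onz(c,u,v,z):
    o,d=ray(c,u,v);return o+d*(z-o[2])/d[2]
def proj(c,p):
    q=np.linalg.inv(c["world_from_camera"])@np.append(p,1);return np.array([c["fx"]*q[0]/q[2]+c["cx"],c["fy"]*q[1]/q[2]+c["cy"]])
def go(p,yaw=None):
    from scipy.spatial.transform import Rotation as R
    o=env.get_obs();r=R.from_euler('xyz',o["tool_rot"],degrees=True)
    print("delta tool",np.round(r.inv().apply(np.array(p)-o["tool_pos"]),4),"tool",np.round(o["tool_pos"],4),np.round(o["tool_rot"],2),"t",o["time_s"])
E
python3 - <<'E'
import cv2,numpy as np
s=cv2.imread("pics/scene0.png");d=cv2.imread("pics/side0.png")
r=lambda i,x,y,w,h,k:cv2.resize(i[y:y+h,x:x+w],None,fx=k,fy=k,interpolation=cv2.INTER_CUBIC)
a=np.hstack([r(s,250,200,80,95,5),r(d,280,205,80,95,5)]);cv2.imwrite("pics/tote.png",a)
b=np.vstack([r(s,280,150,120,62,5)[:, :],r(d,255,140,120,62,5)])
b=cv2.resize(b,None,fx=.95,fy=.95);cv2.imwrite("pics/core.png",b);print(a.shape,b.shape)
E
```

```text
(475, 800, 3) (589, 570, 3)
```

View pics/tote.png

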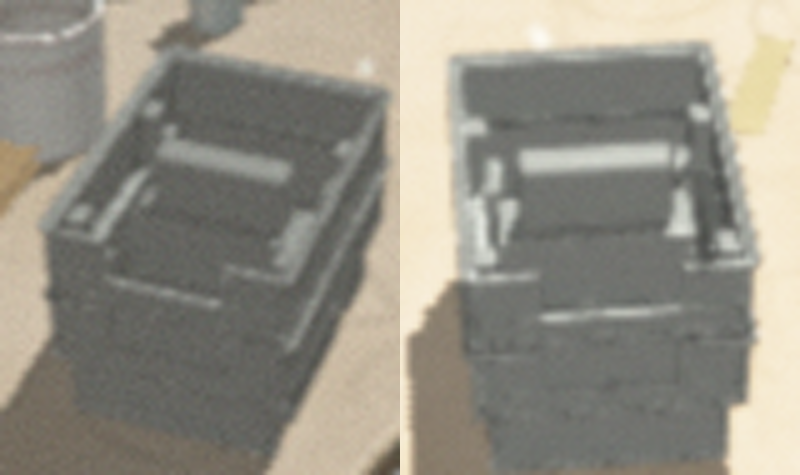

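View pics/core.png

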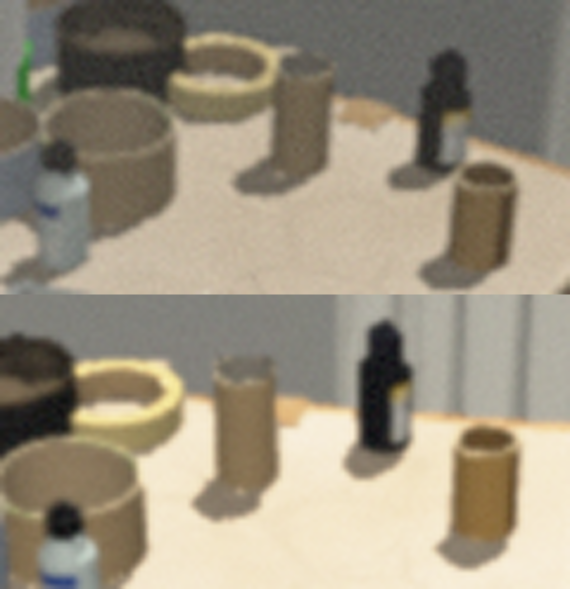

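Crops show: the cut-out (scoop) faces the camera, world +y; handle top bar at crop (225,163) scene and (597,160) side. Rim corners in the scene crop are (170,52),(386,95),(295,278),(45,232). Core tops are at (305,65)/(485,176) in the scene and (246,367)/(486,438) in the side view.

Run:
```python
from h import *
S=env.read_camera("scene");D=env.read_camera("side")
def t(n,a,b):
    p,e=tri([ray(S,*a),ray(D,*b)]);print(n,np.round(p,4),round(e,4));return p
ts=lambda x,y:(250+x/5,200+y/5); td=lambda x,y:(280+(x-400)/5,205+y/5)
C=[t("rim",ts(*a),td(*b)) for a,b in zip([(170,52),(386,95),(295,278),(45,232)],[(455,60),(705,47),(750,262),(468,275)])]
c=sum(C)/4;v=(C[2]+C[3]-C[0]-C[1]);w=C[2]+C[1]-C[0]-C[3];print(c,np.degrees(np.arctan2(v[1],v[0])),np.degrees(np.arctan2(w[1],w[0])),np.linalg.norm(v)/2,np.linalg.norm(w)/2)
t("handle",ts(225,163),td(597,160))
cs=lambda x,y:(280+x/4.75,150+y/4.75); cd=lambda x,y:(255+x/4.75,140+(y-294.5)/4.75)
for n,a,b,z in(("tall",(305,65),(246,367),.087),("short",(485,176),(486,438),.069),("pb base",(441,160),(384,440),0),("pa base",(63,258),(65,590),0)):
    t(n,cs(*a),cd(*b));print(onz(S,*cs(*a),z),onz(D,*cd(*b),z))
```

```text
rim [0.5831 0.1128 0.1276] 0.001
rim [0.4581 0.0799 0.1272] 0.0008
rim [0.4176 0.2326 0.1175] 0.0007
rim [0.5407 0.2772 0.1261] 0.0026
[0.49988742 0.17562648 0.12460544] 104.64409371672694 -162.64679697039955 0.16400413343648484 0.1300417226323951
handle [0.4982 0.1788 0.1243] 0.0006
tall [ 0.6225 -0.306   0.0847] 0.0018
[ 0.61866951 -0.29869485  0.087     ] [ 0.62255607 -0.30559647  0.087     ]
short [ 0.4468 -0.2607  0.0677] 0.0019
[ 0.44457518 -0.25521081  0.069     ] [ 0.44719728 -0.26225082  0.069     ]
pb base [ 0.5315 -0.3715 -0.0021] 0.0008
[ 0.52937239 -0.36659446  0.        ] [ 0.53136069 -0.36946015  0.        ]
pa base [ 0.7045 -0.1024  0.004 ] 0.0147
[ 0.69342609 -0.08486337  0.        ] [ 0.71540018 -0.13358228  0.        ]
```

```bash
echo '[{"tx": 0.036, "ty": -0.022, "tz": -0.01, "yaw": 1, "finger_gap": 0.085}, {"tx": 0.072, "ty": -0.044, "tz": -0.02, "yaw": 2, "finger_gap": 0.085}, {"tx": 0.108, "ty": -0.066, "tz": -0.03, "yaw": 3, "finger_gap": 0.085}, {"tx": 0.142, "ty": -0.087, "tz": -0.03, "yaw": 4, "finger_gap": 0.085}, {"tx": 0.178, "ty": -0.108, "tz": -0.04, "yaw": 5.4, "finger_gap": 0.085}, {"tx": 0.213, "ty": -0.13, "tz": -0.05, "yaw": 5.4, "finger_gap": 0.085}, {"tx": 0.25, "ty": -0.15, "tz": -0.06, "yaw": 5.4, "finger_gap": 0.085}, {"tx": 0.284, "ty": -0.173, "tz": -0.06, "yaw": 5.4, "finger_gap": 0.085}]' > path.dat && python3 steer.py path.dat; python3 -c "
from h import *
go([.5,.178,.30])"
```

```text
time_s: 0.87
tool_pos: [0.4278, -0.3551, 0.3013]
tool_rot: [179.8, -0.1, 14.6]
force: [0.4, -0.2, 0.4]
grip_width: 0.0851
grasp_force: 0.0
delta tool [ 2.038e-01 -4.978e-01  1.000e-04] tool [ 0.4278 -0.3551  0.3013] [ 1.7983e+02 -9.0000e-02  1.4560e+01] t 0.8667
```

```bash
echo '[{"tx": 0.014, "ty": -0.035, "finger_gap": 0.085}, {"tx": 0.028, "ty": -0.07, "finger_gap": 0.085}, {"tx": 0.042, "ty": -0.105, "finger_gap": 0.085}, {"tx": 0.056, "ty": -0.14, "finger_gap": 0.085}, {"tx": 0.07, "ty": -0.175, "finger_gap": 0.085}, {"tx": 0.085, "ty": -0.21, "finger_gap": 0.085}, {"tx": 0.1, "ty": -0.245, "finger_gap": 0.085}]' > path.dat && python3 steer.py path.dat; echo '[{"tx": 0.014, "ty": -0.035, "finger_gap": 0.085}, {"tx": 0.028, "ty": -0.07, "finger_gap": 0.085}, {"tx": 0.042, "ty": -0.105, "finger_gap": 0.085}, {"tx": 0.056, "ty": -0.14, "finger_gap": 0.085}, {"tx": 0.07, "ty": -0.175, "finger_gap": 0.085}, {"tx": 0.085, "ty": -0.21, "finger_gap": 0.085}, {"tx": 0.102, "ty": -0.25, "finger_gap": 0.085}, {"tx": 0.102, "ty": -0.25, "finger_gap": 0.085}]' > path.dat && python3 steer.py path.dat; python3 -c "
from h import *
go([.5,.178,.30])
c=env.read_camera('wrist');cv2.imwrite('pics/w1.png',c['color'])
for p in ([.5,.178,.125],[.5,.178,0]):print(proj(c,p))"
```

```text
time_s: 1.45
tool_pos: [0.4611, -0.0919, 0.2994]
tool_rot: [180.0, 0.0, 14.6]
force: [-0.0, -0.0, 0.5]
grip_width: 0.0849
grasp_force: 0.0
time_s: 2.12
tool_pos: [0.4956, 0.1832, 0.2996]
tool_rot: [-179.7, -0.1, 15.3]
force: [-0.6, 1.3, -0.4]
grip_width: 0.0847
grasp_force: 0.0
delta tool [ 0.0028  0.0062 -0.0004] tool [0.4956 0.1832 0.2996] [-1.7967e+02 -1.0000e-01  1.5260e+01] t 2.1167
[325.97148533 180.73494271]
[324.70592932 159.8086505 ]
```

View pics/w1.png

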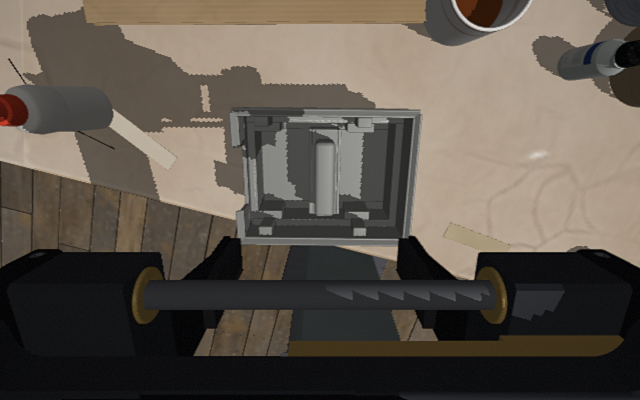

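The wrist view shows the handle bar centred at (324.5,177), within 4 px of the predicted spot, and its edges line up with the fingers. The cut-out is on the left, which is world +y.

```bash
python3 -c "
from h import *
c=env.read_camera('wrist');p=onz(c,324.5,177,.129);print(p)
q=[onz(c,u,v,.132) for u,v in((233,110),(420,110),(412,243),(238,243))];print(np.round(q,4),np.mean(q,0))
p[2]=.113;go(p)"
```

```text
[0.50443275 0.17662043 0.129     ]
[[0.5442 0.2756 0.132 ]
 [0.5893 0.1083 0.132 ]
 [0.4609 0.0699 0.132 ]
 [0.4133 0.2455 0.132 ]] [0.50194038 0.17483448 0.132     ]
delta tool [0.0079 0.0018 0.1861] tool [0.4965 0.1762 0.2991] [-1.7995e+02  4.0000e-02  1.4880e+01] t 2.2167
```

```bash
echo '[{"tx": 0.006, "ty": 0.002, "tz": 0.04, "yaw": -0.5, "finger_gap": 0.085}, {"tx": 0.006, "ty": 0.002, "tz": 0.08, "yaw": -0.5, "finger_gap": 0.085}, {"tx": 0.006, "ty": 0.002, "tz": 0.12, "yaw": -0.5, "finger_gap": 0.085}, {"tx": 0.006, "ty": 0.002, "tz": 0.15, "yaw": -0.5, "finger_gap": 0.085}, {"tx": 0.006, "ty": 0.002, "tz": 0.17, "yaw": -0.5, "finger_gap": 0.085}, {"tx": 0.006, "ty": 0.002, "tz": 0.186, "yaw": -0.5, "finger_gap": 0.085}, {"tx": 0.006, "ty": 0.002, "tz": 0.186, "yaw": -0.5, "finger_gap": 0.085}]' > path.dat && python3 steer.py path.dat 30 && echo '[{"finger_gap": 0.005}, {"finger_gap": 0.005}, {"finger_gap": 0.005}, {"finger_gap": 0.005}, {"finger_gap": 0.005}, {"finger_gap": 0.005}]' > path.dat && python3 steer.py path.dat 30
```

```text
time_s: 2.8
tool_pos: [0.5012, 0.17, 0.1096]
tool_rot: [179.9, 0.4, 14.9]
force: [-0.8, 0.1, -0.0]
grip_width: 0.0847
grasp_force: 0.0
time_s: 3.3
tool_pos: [0.5039, 0.1735, 0.114]
tool_rot: [180.0, -0.1, 15.1]
force: [1.3, 0.3, -0.5]
grip_width: 0.0529
grasp_force: 0.0
```

```bash
echo '[{"finger_gap": 0.005}, {"finger_gap": 0.005}, {"finger_gap": 0.005}, {"finger_gap": 0.005}, {"finger_gap": 0.005}, {"finger_gap": 0.005}, {"finger_gap": 0.005}]' > path.dat && python3 steer.py path.dat 40 && echo '[{"tz": -0.008, "finger_gap": 0.005}, {"tz": -0.016, "finger_gap": 0.005}, {"tz": -0.026, "finger_gap": 0.005}, {"tz": -0.04, "finger_gap": 0.005}, {"tz": -0.055, "finger_gap": 0.005}, {"tz": -0.07, "finger_gap": 0.005}, {"tz": -0.08, "finger_gap": 0.005}, {"tz": -0.08, "finger_gap": 0.005}]' > path.dat && python3 steer.py path.dat; python3 -c "
from h import *
c=env.read_camera('side');cv2.imwrite('pics/s2.png',cv2.resize(c['color'][150:330,220:460],None,fx=2.5,fy=2.5))
go([.5,-.075,.2])"
```

```text
time_s: 3.88
tool_pos: [0.5032, 0.1744, 0.1134]
tool_rot: [-179.9, -0.0, 15.1]
force: [-1.0, 4.0, 0.6]
grip_width: 0.0199
grasp_force: 40.0
time_s: 4.55
tool_pos: [0.5052, 0.1735, 0.1963]
tool_rot: [179.9, -0.3, 15.0]
force: [0.1, 0.0, -1.9]
grip_width: 0.0196
grasp_force: 40.0
delta tool [-0.0687  0.2385 -0.0051] tool [0.5044 0.1732 0.1948] [ 1.7993e+02 -1.6000e-01  1.5040e+01] t 4.6
```

View pics/s2.png

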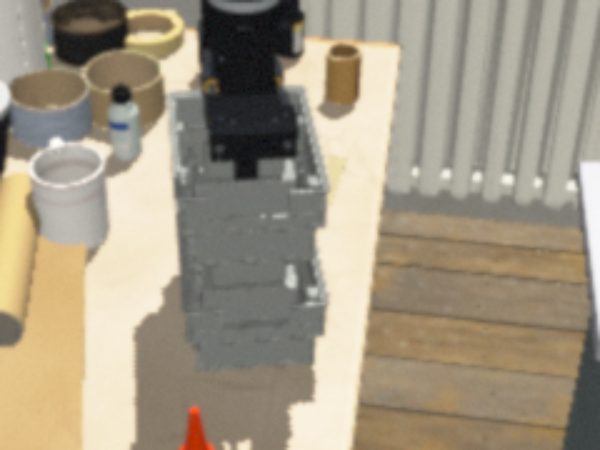

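The lift is clean: the lower tote stayed put (bottom at crop (255,330)) and the upper one hangs level above it. Next, joint angles to choose the turn direction.

```bash
python3 -c "
from h import *
o=env.get_obs();print(np.round(o['qpos'],1))"
```

```text
[  21.4    9.8  -47.1  102.     7.6   71.4 -102.7]
```

```bash
echo '[{"tx": -0.008, "ty": 0.03, "yaw": -7, "finger_gap": 0.005}, {"tx": -0.017, "ty": 0.06, "yaw": -14, "finger_gap": 0.005}, {"tx": -0.026, "ty": 0.09, "yaw": -21, "finger_gap": 0.005}, {"tx": -0.035, "ty": 0.12, "yaw": -28, "finger_gap": 0.005}, {"tx": -0.044, "ty": 0.15, "yaw": -35, "finger_gap": 0.005}, {"tx": -0.052, "ty": 0.18, "yaw": -42, "finger_gap": 0.005}, {"tx": -0.061, "ty": 0.21, "yaw": -49, "finger_gap": 0.005}, {"tx": -0.069, "ty": 0.238, "yaw": -56, "finger_gap": 0.005}]' > path.dat && python3 steer.py path.dat && echo '[{"tz": 0.02, "yaw": -7, "finger_gap": 0.005}, {"tz": 0.05, "yaw": -14, "finger_gap": 0.005}, {"tz": 0.08, "yaw": -19, "finger_gap": 0.005}, {"tz": 0.105, "yaw": -19, "finger_gap": 0.005}, {"tz": 0.115, "yaw": -19, "finger_gap": 0.005}, {"tz": 0.115, "yaw": -19, "finger_gap": 0.005}]' > path.dat && python3 steer.py path.dat ; python3 -c "
from h import *
go([.5,-.075,.067])"
```

```text
time_s: 5.27
tool_pos: [0.4977, -0.0764, 0.1924]
tool_rot: [-179.9, 0.1, 68.4]
force: [0.2, 0.5, -2.2]
grip_width: 0.0197
grasp_force: 40.0
time_s: 5.77
tool_pos: [0.496, -0.074, 0.0753]
tool_rot: [-179.6, -0.1, 87.1]
force: [-0.8, -0.4, -2.6]
grip_width: 0.0194
grasp_force: 40.0
delta tool [-0.0008  0.0041  0.0083] tool [ 0.496  -0.074   0.0753] [-1.7963e+02 -9.0000e-02  8.7130e+01] t 5.7667
```

```bash
echo '[{"tz": 0.004, "finger_gap": 0.005}, {"tz": 0.007, "finger_gap": 0.005}, {"tz": 0.009, "finger_gap": 0.005}, {"tz": 0.009, "finger_gap": 0.005}]' > path.dat && python3 steer.py path.dat && echo '[{"finger_gap": 0.05}, {"finger_gap": 0.05}, {"finger_gap": 0.05}, {"finger_gap": 0.05}, {"finger_gap": 0.085}]' > path.dat && python3 steer.py path.dat && echo '[{"tz": -0.03, "finger_gap": 0.085}, {"tz": -0.07, "finger_gap": 0.085}, {"tz": -0.11, "finger_gap": 0.085}, {"tz": -0.15, "finger_gap": 0.085}, {"tz": -0.18, "finger_gap": 0.085}]' > path.dat && python3 steer.py path.dat; python3 -c "
from h import *
go([.447,-.2615,.28]);print(env.get_obs()['qpos'])
c=env.read_camera('wrist');cv2.imwrite('pics/w3.png',c['color'])"
```

```text
time_s: 6.1
tool_pos: [0.4994, -0.0744, 0.07]
tool_rot: [179.9, 0.0, 87.1]
force: [0.2, -0.5, -1.9]
grip_width: 0.0198
grasp_force: 40.0
time_s: 6.52
tool_pos: [0.4991, -0.0743, 0.0697]
tool_rot: [180.0, 0.0, 87.1]
force: [-0.6, -0.1, -0.5]
grip_width: 0.0454
grasp_force: 0.0
time_s: 6.93
tool_pos: [0.4996, -0.0741, 0.253]
tool_rot: [179.8, 0.1, 87.2]
force: [1.6, -0.8, -0.7]
grip_width: 0.0784
grasp_force: 0.0
delta tool [-0.1898 -0.0431 -0.027 ] tool [ 0.4996 -0.0741  0.253 ] [1.798e+02 7.000e-02 8.716e+01] t 6.9333
[ 45.77220986   2.00084841 -40.90201243 101.11215206   1.40526282
  77.18091222   1.73695872]
```

View pics/w3.png

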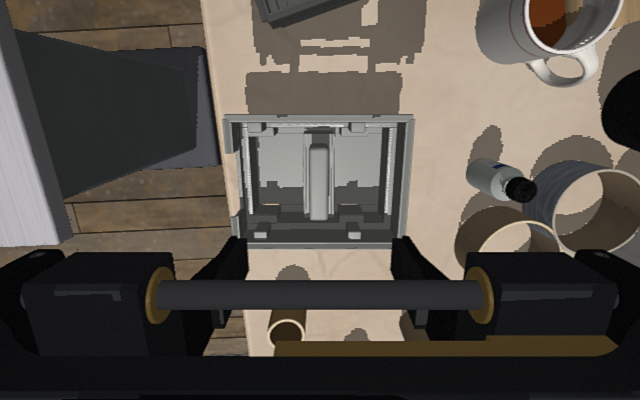

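The wrist view shows the tote upright on the table (handle bar at (318,182)) and the short core's top ring at about (286,332).

```bash
python3 -c "
from h import *
c=env.read_camera('wrist')
print(onz(c,286,332,.069),onz(c,318,182,.084))
p=onz(c,286,332,.069);p[2]=.20;go(p)
q=[onz(c,u,v,.087) for u,v in((226,116),(413,116),(406,247),(232,247))];print(np.round(q,4),np.mean(q,0))"
```

```text
[ 0.45359752 -0.263676    0.069     ] [ 0.50252581 -0.07336666  0.084     ]
delta tool [-0.1913 -0.0395  0.0554] tool [ 0.502  -0.0744  0.2552] [1.7942e+02 1.7000e-01 8.7140e+01] t 7.0333
[[ 0.4195 -0.0044  0.087 ]
 [ 0.5955 -0.0133  0.087 ]
 [ 0.5927 -0.1489  0.087 ]
 [ 0.4078 -0.1385  0.087 ]] [ 0.50389092 -0.07627941  0.087     ]
```

```bash
echo '[{"tx": -0.037, "ty": -0.008, "tz": 0.01, "yaw": -6, "finger_gap": 0.085}, {"tx": -0.075, "ty": -0.016, "tz": 0.02, "yaw": -12, "finger_gap": 0.085}, {"tx": -0.112, "ty": -0.024, "tz": 0.03, "yaw": -18, "finger_gap": 0.085}, {"tx": -0.15, "ty": -0.032, "tz": 0.04, "yaw": -18, "finger_gap": 0.085}, {"tx": -0.18, "ty": -0.04, "tz": 0.05, "yaw": -18, "finger_gap": 0.085}, {"tx": -0.191, "ty": -0.042, "tz": 0.05, "yaw": -18, "finger_gap": 0.085}, {"tx": -0.191, "ty": -0.042, "tz": 0.05, "yaw": -18, "finger_gap": 0.085}]' > path.dat && python3 steer.py path.dat; python3 -c "
from h import *
go([.45,-.262,.061]);print(env.get_obs()['qpos'])
c=env.read_camera('wrist');cv2.imwrite('pics/w4.png',c['color'][60:380,120:520])
print(proj(c,[.45,-.262,.069]))"
```

```text
time_s: 7.62
tool_pos: [0.445, -0.2661, 0.1977]
tool_rot: [-179.9, -0.1, 104.8]
force: [0.1, -0.4, -0.7]
grip_width: 0.0851
grasp_force: 0.0
delta tool [0.0024 0.0061 0.1367] tool [ 0.445  -0.2661  0.1977] [-1.7987e+02 -1.0000e-01  1.0478e+02] t 7.6167
[ 57.42709869   5.74989957 -31.10085532 103.85698937   3.14281022
  71.39940991  40.22297083]
[327.24757021 193.68448443]
```

View pics/w4.png

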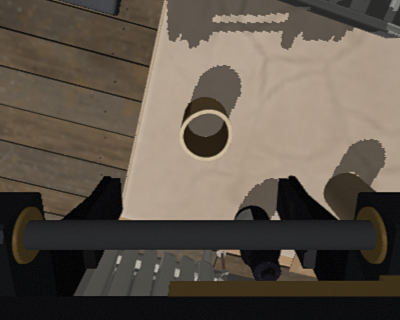

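The core's ring is at full-image (325.5,194), within 2 px of the prediction. I'll descend and grip.

```bash
echo '[{"tx": 0.002, "ty": 0.004, "tz": 0.04, "finger_gap": 0.085}, {"tx": 0.002, "ty": 0.004, "tz": 0.08, "finger_gap": 0.085}, {"tx": 0.002, "ty": 0.004, "tz": 0.11, "finger_gap": 0.085}, {"tx": 0.002, "ty": 0.004, "tz": 0.13, "finger_gap": 0.085}, {"tx": 0.002, "ty": 0.004, "tz": 0.137, "finger_gap": 0.03}, {"tx": 0.002, "ty": 0.004, "tz": 0.137, "finger_gap": 0.03}, {"tx": 0.002, "ty": 0.004, "tz": 0.137, "finger_gap": 0.03}, {"tx": 0.002, "ty": 0.004, "tz": 0.137, "finger_gap": 0.03}]' > path.dat && python3 steer.py path.dat 10 && echo '[{"finger_gap": 0.03}, {"finger_gap": 0.03}, {"finger_gap": 0.03}, {"finger_gap": 0.03}, {"finger_gap": 0.03}]' > path.dat && python3 steer.py path.dat 10; python3 -c "
from h import *
go([.45,-.262,.061])"
```

```text
time_s: 8.33
tool_pos: [0.4525, -0.2599, 0.0644]
tool_rot: [179.9, 0.1, 105.2]
force: [-0.3, 0.0, -0.0]
grip_width: 0.0662
grasp_force: 0.0
time_s: 8.75
tool_pos: [0.4512, -0.2606, 0.0633]
tool_rot: [179.9, 0.1, 105.1]
force: [-0.4, -0.5, 5.2]
grip_width: 0.0462
grasp_force: 10.0
delta tool [-0.001  -0.0016  0.0023] tool [ 0.4512 -0.2606  0.0633] [1.7995e+02 9.0000e-02 1.0512e+02] t 8.75
```

```bash
echo '[{"tz": -0.02, "finger_gap": 0.03}, {"tz": -0.06, "finger_gap": 0.03}, {"tz": -0.1, "finger_gap": 0.03}, {"tz": -0.14, "finger_gap": 0.03}]' > path.dat && python3 steer.py path.dat && echo '[{"tx": 0.036, "ty": 0.017, "finger_gap": 0.03}, {"tx": 0.073, "ty": 0.035, "finger_gap": 0.03}, {"tx": 0.11, "ty": 0.052, "finger_gap": 0.03}, {"tx": 0.147, "ty": 0.07, "finger_gap": 0.03}, {"tx": 0.184, "ty": 0.088, "finger_gap": 0.03}, {"tx": 0.22, "ty": 0.106, "finger_gap": 0.03}, {"tx": 0.257, "ty": 0.124, "finger_gap": 0.03}, {"tx": 0.293, "ty": 0.141, "finger_gap": 0.03}]' > path.dat && python3 steer.py path.dat; python3 -c "
from h import *
c=env.read_camera('wrist');cv2.imwrite('pics/w5.png',c['color'][:,:])
go([.515,.1305,.2]);print(env.get_obs()['qpos'])
np.save('w5.npy',c,allow_pickle=True)
for p in([.515,.1305,.004],[.503,.175,.084]):print(proj(c,p))"
```

```text
time_s: 9.08
tool_pos: [0.45, -0.2594, 0.2034]
tool_rot: [-179.9, -0.1, 105.2]
force: [0.1, -0.4, -0.6]
grip_width: 0.0463
grasp_force: 10.0
time_s: 9.75
tool_pos: [0.51, 0.0617, 0.2024]
tool_rot: [180.0, 0.0, 105.1]
force: [0.4, -0.5, -0.9]
grip_width: 0.0469
grasp_force: 10.0
delta tool [0.0551 0.0203 0.0034] tool [0.5104 0.072  0.203 ] [179.76  -0.33 105.72] t 9.8
[ 36.00880942   6.7546838  -49.40796867 103.65017449   5.03967027
  71.7849304    0.96260485]
[342.24322331 116.21186485]
[350.80206231  57.18431632]
```

View pics/w5.png

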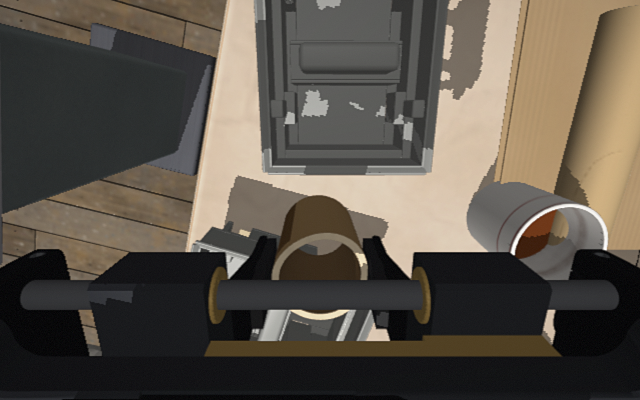

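The wrist view shows the lower tote's handle at (350.5,57), matching the prediction (351,57), and the near compartment floor at about (345,114). The core is upright in the fingers with its ring centred at about (320,277).

```bash
python3 -c "
from h import *
c=np.load('w5.npy',allow_pickle=True).item()
print(onz(c,320,277,.2087),onz(c,345,114,.004),onz(c,350.5,57,.084))
print([onz(c,*p,.087)[:2] for p in((265,172),(432,172))])
go([.515,.1305,.2]);go([.515,.1305,.0663])"
```

```text
[0.50982156 0.06019978 0.2087    ] [0.51710626 0.13333601 0.004     ] [0.50274545 0.17506295 0.084     ]
[array([0.46006541, 0.07357301]), array([0.5916673 , 0.10904133])]
delta tool [0.0551 0.0203 0.0034] tool [0.5104 0.072  0.203 ] [179.76  -0.33 105.72] t 9.8
delta tool [0.0543 0.0197 0.1371] tool [0.5104 0.072  0.203 ] [179.76  -0.33 105.72] t 9.8
```

```bash
echo '[{"finger_gap": 0.03}, {"finger_gap": 0.03}]' > path.dat && python3 steer.py path.dat; python3 -c "
from h import *
go([.515,.132,.0683])"
```

```text
time_s: 9.97
tool_pos: [0.5099, 0.0602, 0.202]
tool_rot: [-179.9, 0.0, 105.3]
force: [-0.6, -0.7, -0.6]
grip_width: 0.0462
grasp_force: 10.0
delta tool [0.0679 0.024  0.1336] tool [0.5099 0.0602 0.202 ] [-1.7995e+02  1.0000e-02  1.0527e+02] t 9.9667
```

```bash
echo '[{"tx": 0.034, "ty": 0.012, "finger_gap": 0.03}, {"tx": 0.06, "ty": 0.022, "tz": 0.01, "finger_gap": 0.03}, {"tx": 0.068, "ty": 0.024, "tz": 0.03, "finger_gap": 0.03}, {"tx": 0.068, "ty": 0.024, "tz": 0.05, "finger_gap": 0.03}, {"tx": 0.068, "ty": 0.024, "tz": 0.075, "finger_gap": 0.03}, {"tx": 0.068, "ty": 0.024, "tz": 0.1, "finger_gap": 0.03}, {"tx": 0.068, "ty": 0.024, "tz": 0.12, "finger_gap": 0.03}, {"tx": 0.068, "ty": 0.024, "tz": 0.12, "finger_gap": 0.03}]' > path.dat && python3 steer.py path.dat && echo '[{"tz": 0.005, "finger_gap": 0.03}, {"tz": 0.01, "finger_gap": 0.03}, {"tz": 0.013, "finger_gap": 0.03}, {"tz": 0.013, "finger_gap": 0.03}]' > path.dat && python3 steer.py path.dat; python3 -c "
from h import *
go([.515,.132,.0673])"
```

```text
time_s: 10.63
tool_pos: [0.5127, 0.1282, 0.078]
tool_rot: [-179.5, -0.0, 105.0]
force: [-1.1, -2.2, 0.2]
grip_width: 0.0463
grasp_force: 10.0
time_s: 10.97
tool_pos: [0.516, 0.1311, 0.0697]
tool_rot: [180.0, 0.0, 105.1]
force: [0.2, -2.0, -1.0]
grip_width: 0.0466
grasp_force: 10.0
delta tool [ 0.0011 -0.0008  0.0024] tool [0.516  0.1311 0.0697] [1.7997e+02 3.0000e-02 1.0510e+02] t 10.9667
```

```bash
echo '[{"tz": 0.001, "finger_gap": 0.03}, {"tz": 0.002, "finger_gap": 0.063}, {"tz": 0.002, "finger_gap": 0.063}, {"tz": 0.002, "finger_gap": 0.063}, {"tz": 0.002, "finger_gap": 0.063}, {"tz": 0.002, "finger_gap": 0.063}]' > path.dat && python3 steer.py path.dat && echo '[{"tz": -0.02, "finger_gap": 0.063}, {"tz": -0.05, "finger_gap": 0.063}, {"tz": -0.09, "finger_gap": 0.085}, {"tz": -0.13, "finger_gap": 0.085}, {"tx": -0.04, "tz": -0.15, "finger_gap": 0.085}, {"tx": -0.08, "tz": -0.15, "finger_gap": 0.085}, {"tx": -0.08, "tz": -0.15, "finger_gap": 0.085}]' > path.dat && python3 steer.py path.dat; python3 -c "
from h import *
c=env.read_camera('wrist');cv2.imwrite('pics/w6.png',c['color'][:300,150:550])
go([.503,-.075,.2]);print(proj(c,[.515,.131,.073]))"
```

```text
time_s: 11.47
tool_pos: [0.5157, 0.1317, 0.0675]
tool_rot: [180.0, 0.0, 105.1]
force: [0.1, -0.8, -0.0]
grip_width: 0.0622
grasp_force: 0.0
time_s: 12.05
tool_pos: [0.5397, 0.0448, 0.219]
tool_rot: [179.8, 0.4, 104.5]
force: [0.7, -2.1, -1.5]
grip_width: 0.0829
grasp_force: 0.0
delta tool [-0.1104 -0.0651  0.0181] tool [0.5381 0.0483 0.2178] [1.7996e+02 1.6000e-01 1.0462e+02] t 12.1
[317.0465926   87.92511668]
```

View pics/w6.png

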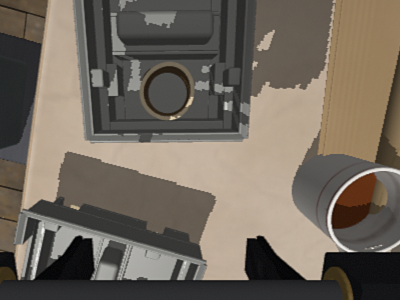

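The short core stands upright in the near compartment (ring at full-image (317,91), predicted (317,88)). Going back for the upper tote.

```bash
echo '[{"tx": -0.035, "ty": -0.02, "tz": 0.01, "yaw": 6, "finger_gap": 0.085}, {"tx": -0.07, "ty": -0.04, "tz": 0.02, "yaw": 12, "finger_gap": 0.085}, {"tx": -0.1, "ty": -0.058, "tz": 0.03, "yaw": 18, "finger_gap": 0.085}, {"tx": -0.109, "ty": -0.064, "tz": 0.05, "yaw": 18, "finger_gap": 0.085}, {"tx": -0.109, "ty": -0.064, "tz": 0.05, "yaw": 18, "finger_gap": 0.085}, {"tx": -0.109, "ty": -0.064, "tz": 0.05, "yaw": 18, "finger_gap": 0.085}]' > path.dat && python3 steer.py path.dat; python3 -c "
from h import *
go([.4992,-.0743,.067])"
```

```text
time_s: 12.6
tool_pos: [0.5023, -0.0666, 0.1665]
tool_rot: [-179.9, -0.1, 87.1]
force: [-0.1, 0.8, -0.1]
grip_width: 0.085
grasp_force: 0.0
delta tool [-0.008  -0.0025  0.0995] tool [ 0.5023 -0.0666  0.1665] [-1.7986e+02 -8.0000e-02  8.7140e+01] t 12.6
```

```bash
echo '[{"tx": -0.008, "ty": -0.002, "tz": 0.03, "finger_gap": 0.05}, {"tx": -0.008, "ty": -0.002, "tz": 0.06, "finger_gap": 0.05}, {"tx": -0.008, "ty": -0.002, "tz": 0.085, "finger_gap": 0.05}, {"tx": -0.008, "ty": -0.002, "tz": 0.098, "finger_gap": 0.05}, {"tx": -0.008, "ty": -0.002, "tz": 0.1, "finger_gap": 0.05}, {"tx": -0.008, "ty": -0.002, "tz": 0.1, "finger_gap": 0.03}, {"tx": -0.008, "ty": -0.002, "tz": 0.1, "finger_gap": 0.005}, {"tx": -0.008, "ty": -0.002, "tz": 0.1, "finger_gap": 0.005}]' > path.dat && python3 steer.py path.dat 40 && echo '[{"finger_gap": 0.005}, {"finger_gap": 0.005}, {"finger_gap": 0.005}, {"finger_gap": 0.005}, {"finger_gap": 0.005}]' > path.dat && python3 steer.py path.dat 40 && echo '[{"tz": -0.015, "finger_gap": 0.005}, {"tz": -0.05, "finger_gap": 0.005}, {"tz": -0.09, "finger_gap": 0.005}, {"tz": -0.13, "finger_gap": 0.005}, {"tz": -0.15, "finger_gap": 0.005}, {"tz": -0.15, "finger_gap": 0.005}]' > path.dat && python3 steer.py path.dat; python3 -c "
from h import *
go([.503,.175,.21])"
```

```text
time_s: 13.27
tool_pos: [0.5025, -0.0751, 0.0692]
tool_rot: [179.8, 0.0, 87.2]
force: [0.5, -0.7, -0.2]
grip_width: 0.0394
grasp_force: 0.0
time_s: 13.68
tool_pos: [0.5009, -0.0756, 0.068]
tool_rot: [-180.0, 0.0, 87.1]
force: [-2.3, 0.6, 4.9]
grip_width: 0.0199
grasp_force: 40.0
time_s: 14.18
tool_pos: [0.5039, -0.0757, 0.2223]
tool_rot: [179.5, 0.2, 87.1]
force: [0.5, 0.2, -2.6]
grip_width: 0.0198
grasp_force: 40.0
delta tool [ 0.2504 -0.0135  0.0115] tool [ 0.5039 -0.0757  0.2223] [1.7949e+02 1.5000e-01 8.7130e+01] t 14.1833
```

```bash
echo '[{"tx": 0.031, "ty": -0.002, "yaw": -7, "finger_gap": 0.005}, {"tx": 0.062, "ty": -0.004, "yaw": -14, "finger_gap": 0.005}, {"tx": 0.093, "ty": -0.006, "yaw": -21, "finger_gap": 0.005}, {"tx": 0.125, "ty": -0.007, "yaw": -28, "finger_gap": 0.005}, {"tx": 0.156, "ty": -0.009, "yaw": -35, "finger_gap": 0.005}, {"tx": 0.187, "ty": -0.01, "yaw": -42, "finger_gap": 0.005}, {"tx": 0.218, "ty": -0.012, "yaw": -49, "finger_gap": 0.005}, {"tx": 0.25, "ty": -0.0135, "yaw": -56, "finger_gap": 0.005}]' > path.dat && python3 steer.py path.dat && echo '[{"yaw": -7, "finger_gap": 0.005}, {"yaw": -14, "finger_gap": 0.005}, {"yaw": -21, "finger_gap": 0.005}, {"yaw": -28, "finger_gap": 0.005}, {"yaw": -35, "finger_gap": 0.005}, {"yaw": -42, "finger_gap": 0.005}, {"yaw": -49, "finger_gap": 0.005}, {"yaw": -52, "finger_gap": 0.005}]' > path.dat && python3 steer.py path.dat && echo '[{"finger_gap": 0.005}, {"finger_gap": 0.005}, {"finger_gap": 0.005}]' > path.dat && python3 steer.py path.dat; python3 -c "
from h import *
c=env.read_camera('wrist');cv2.imwrite('pics/w7.png',c['color']);np.save('w7.npy',c,allow_pickle=True)
for n in('scene','side'):np.save(n+'7.npy',env.read_camera(n),allow_pickle=True)
go([.503,.175,.2]);print(env.get_obs()['qpos'])"
```

```text
time_s: 14.85
tool_pos: [0.4988, 0.1757, 0.2156]
tool_rot: [-179.9, -0.1, 143.5]
force: [0.6, 0.1, -2.7]
grip_width: 0.0195
grasp_force: 40.0
time_s: 15.52
tool_pos: [0.4989, 0.1745, 0.2154]
tool_rot: [180.0, -0.1, -164.5]
force: [0.3, 0.2, -2.0]
grip_width: 0.0195
grasp_force: 40.0
time_s: 15.77
tool_pos: [0.4994, 0.1747, 0.2164]
tool_rot: [180.0, -0.1, -164.9]
force: [0.5, -1.2, -2.2]
grip_width: 0.0198
grasp_force: 40.0
delta tool [-0.0032 -0.0008  0.0171] tool [0.4997 0.1749 0.2171] [-1.800e+02 -2.000e-02 -1.649e+02] t 15.9167
[ 36.39799105  12.39722843 -65.03473667 100.32785102  11.6407591
  74.69785547  73.86977537]
```

View pics/w7.png

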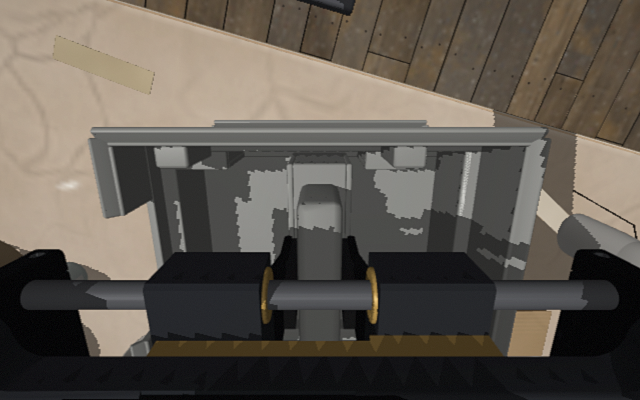

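The wrist view shows the held tote's far rim edge at row 127, columns 92–547, and the lower tote's rim peeking out beyond it at row 121, columns 215–427. The cut-outs are on opposite sides as intended. From these edges I'll compute the lateral offset.

```bash
python3 -c "
from h import *
from scipy.spatial.transform import Rotation as R
c=np.load('w7.npy',allow_pickle=True).item()
r=R.from_euler('z',-164.9,degrees=True)*R.from_euler('x',180,degrees=True)
t=np.array([.4995,.1748,.2166])
for n,z,us,v in(('up',.2166-.0677+.087,(92,547),127),('low',.087,(215,427),121)):
    q=[onz(c,u,v,z) for u in us];print(n,np.round(q,4),'toolrel',np.round([r.inv().apply(a-t) for a in q],4))
print('pred low edge',[np.round(proj(c,np.array([.5027,.1751,.087])+r.apply([.071,s*.092,0])),1) for s in(-1,1)])
print('pred up edge',[np.round(proj(c,np.array([t[0],t[1],.2359])+r.apply([.071,s*.092,0])),1) for s in(-1,1)])
"
```

```text
up [[0.4527 0.0724 0.2359]
 [0.408  0.2393 0.2359]] toolrel [[ 0.0718 -0.0866 -0.0193]
 [ 0.0715  0.0861 -0.0193]]
low [[0.4582 0.0746 0.087 ]
 [0.413  0.243  0.087 ]] toolrel [[ 0.066  -0.086   0.1296]
 [ 0.0657  0.0884  0.1296]]
pred low edge [array([206.8, 118.7]), array([431. , 118.3])]
pred up edge [array([ 78.4, 129.2]), array([562.2, 128.4])]
```

```bash
echo '[{"tx": -0.002, "tz": 0.015, "finger_gap": 0.005}, {"tx": -0.0045, "ty": 0.0005, "tz": 0.03, "finger_gap": 0.005}, {"tx": -0.0045, "ty": 0.0005, "tz": 0.045, "finger_gap": 0.005}, {"tx": -0.0045, "ty": 0.0005, "tz": 0.05, "finger_gap": 0.005}, {"tx": -0.0045, "ty": 0.0005, "tz": 0.05, "finger_gap": 0.005}, {"tx": -0.0045, "ty": 0.0005, "tz": 0.05, "finger_gap": 0.005}]' > path.dat && python3 steer.py path.dat; python3 -c "
from h import *
c=env.read_camera('wrist');np.save('w8.npy',c,allow_pickle=True)
s=env.read_camera('side');np.save('s8.npy',s,allow_pickle=True)
go([.5027,.1751,.145])
a=cv2.resize(c['color'][105:155,60:580],None,fx=1.5,fy=1.5*2)
b=cv2.resize(s['color'][190:310,250:410],None,fx=2.4,fy=2.4);b2=cv2.resize(env.read_camera('scene')['color'][190:310,220:380],None,fx=2.4,fy=2.4)
b=np.hstack([b,b2]);im=np.zeros((a.shape[0]+b.shape[0],800,3),np.uint8);im[:a.shape[0],:a.shape[1]]=a;im[a.shape[0]:,:b.shape[1]]=b;cv2.imwrite('pics/m8.png',im)"
```

```text
time_s: 16.42
tool_pos: [0.5039, 0.1767, 0.1672]
tool_rot: [180.0, -0.0, -164.9]
force: [0.2, -0.2, -1.3]
grip_width: 0.0195
grasp_force: 40.0
delta tool [ 0.0022 -0.0013  0.023 ] tool [0.5045 0.1769 0.168 ] [-1.8000e+02  6.0000e-02 -1.6486e+02] t 16.5167
```

View pics/m8.png

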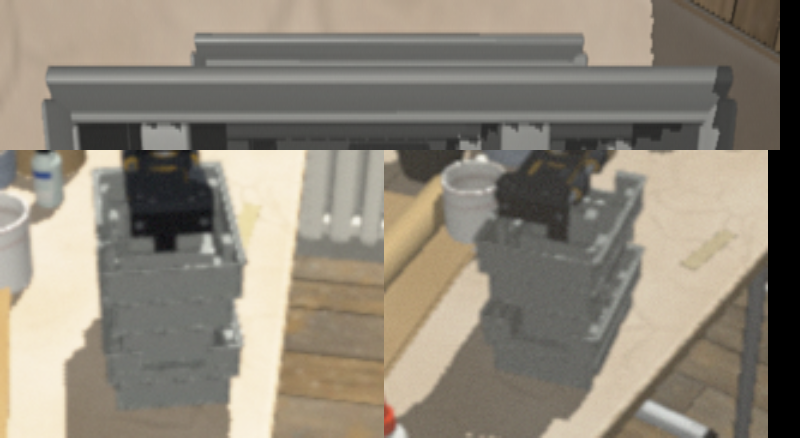

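Near-seating view: the lower rim edge is at row 116.3, columns 190–449, and the held rim at row 127.3, columns 91–549, so they are parallel and centred alike. Level in both side views.

```bash
python3 -c "
from h import *
from scipy.spatial.transform import Rotation as R
c=np.load('w8.npy',allow_pickle=True).item()
r=R.from_euler('z',-164.9,degrees=True)*R.from_euler('x',180,degrees=True)
t=np.array([.5040,.1768,.1674])
for n,z,us,v in(('up',.1674+.0193,(91.3,548.7),127.3),('low',.087,(190,449.3),116.3)):
    print(n,'toolrel',np.round([r.inv().apply(onz(c,u,v,z)-t) for u in us],4))
go([.5027,.1751,.145])
"; echo '[{"finger_gap": 0.005}, {"finger_gap": 0.005}]' > path.dat && python3 steer.py path.dat
```

```text
up toolrel [[ 0.0716 -0.0869 -0.0193]
 [ 0.0716  0.0866 -0.0193]]
low toolrel [[ 0.0715 -0.0872  0.0804]
 [ 0.0716  0.0871  0.0804]]
delta tool [ 0.0023 -0.0012  0.0231] tool [0.5046 0.1769 0.1681] [-1.7999e+02  8.0000e-02 -1.6486e+02] t 16.5667
time_s: 16.73
tool_pos: [0.5044, 0.1767, 0.1679]
tool_rot: [-180.0, 0.1, -164.9]
force: [0.5, -0.6, -2.9]
grip_width: 0.02
grasp_force: 40.0
```

Aligned to within about 0.5 mm. Lowering.

```bash
echo '[{"tz": 0.006, "finger_gap": 0.005}, {"tz": 0.012, "finger_gap": 0.005}, {"tz": 0.017, "finger_gap": 0.005}, {"tz": 0.02, "finger_gap": 0.005}, {"tz": 0.02, "finger_gap": 0.005}]' > path.dat && python3 steer.py path.dat && echo '[{"tz": 0.001, "finger_gap": 0.005}, {"tz": 0.002, "finger_gap": 0.005}, {"tz": 0.003, "finger_gap": 0.005}, {"tz": 0.003, "finger_gap": 0.005}]' > path.dat && python3 steer.py path.dat
```

```text
time_s: 17.15
tool_pos: [0.5036, 0.1764, 0.1465]
tool_rot: [180.0, -0.1, -164.9]
force: [-0.2, -0.8, -2.4]
grip_width: 0.0195
grasp_force: 40.0
time_s: 17.48
tool_pos: [0.5041, 0.1768, 0.1459]
tool_rot: [-179.9, -0.0, -164.9]
force: [-4.9, -2.8, 9.6]
grip_width: 0.0196
grasp_force: 40.0
```

Contact occurs at the expected height. I'll let go, rise and check.

```bash
echo '[{"finger_gap": 0.05}, {"finger_gap": 0.05}, {"finger_gap": 0.05}, {"finger_gap": 0.05}, {"finger_gap": 0.06}]' > path.dat && python3 steer.py path.dat && echo '[{"tz": -0.03, "finger_gap": 0.085}, {"tz": -0.06, "finger_gap": 0.085}, {"tz": -0.09, "finger_gap": 0.085}, {"tz": -0.12, "finger_gap": 0.085}, {"tz": -0.15, "finger_gap": 0.085}, {"tz": -0.15, "finger_gap": 0.085}, {"tz": -0.15, "finger_gap": 0.085}]' > path.dat && python3 steer.py path.dat; python3 -c "
from h import *
c=env.read_camera('wrist');np.save('w9.npy',c,allow_pickle=True)
s=env.read_camera('side')['color']
im=np.hstack([cv2.resize(c['color'][80:280,200:440],None,fx=1.9,fy=1.9),cv2.resize(s[190:310,250:390],None,fx=2.4,fy=380/120)]);cv2.imwrite('pics/m9.png',im);print(im.shape)
for p in([.5037,.1765,.162],):print(proj(c,p))
go([.6225,-.306,.25]);print(env.get_obs()['qpos'])"
```

```text
time_s: 17.9
tool_pos: [0.5041, 0.1766, 0.1442]
tool_rot: [180.0, -0.0, -164.9]
force: [0.6, -0.0, -1.1]
grip_width: 0.0457
grasp_force: 0.0
time_s: 18.48
tool_pos: [0.5049, 0.177, 0.2958]
tool_rot: [-180.0, 0.2, -164.9]
force: [0.1, -0.4, -0.6]
grip_width: 0.0837
grasp_force: 0.0
(380, 792, 3)
[319.45792022 194.29161549]
delta tool [ 0.0111 -0.4966  0.0436] tool [0.5037 0.1763 0.2934] [-1.7998e+02 -7.0000e-02 -1.6487e+02] t 18.5833
[ 37.81007723   9.94134497 -66.12216245  93.14410083   9.15383292
  82.96311771  76.00141482]
```

View pics/m9.png

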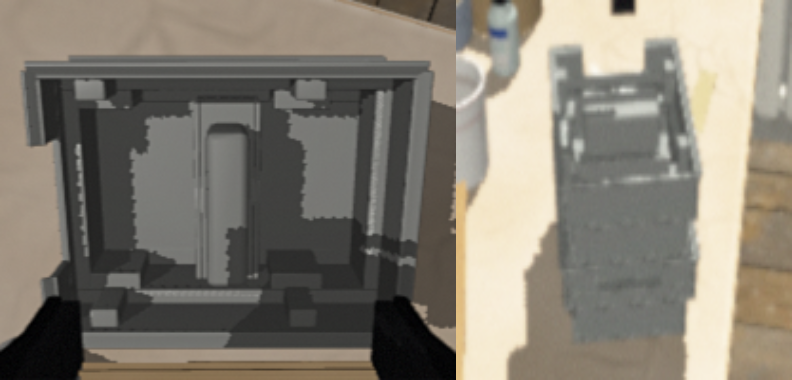

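The totes are stacked level and concentric, with the cut-outs on opposite ends. I have now viewed 13 pictures, which is over the limit of 10. I won't view any more and will use numbers from image code from here on. Next I check clearances around the taller core.

```bash
python3 -c "
from h import *
S=env.read_camera('scene');D=env.read_camera('side')
cs=lambda x,y:(280+x/4.75,150+y/4.75); cd=lambda x,y:(255+x/4.75,140+(y-294.5)/4.75)
for n,a,b in(('tape top',(222,60),(125,385)),('tape right edge',(278,68),(182,380)),('brown pot top',(108,118),(72,465)),('brown pot right',(175,125),(146,470)),('tall base',(299,170),(247,484))):print(n,tri([ray(S,*cs(*a)),ray(D,*cd(*b))]))
go([.6225,-.304,.25])"
```

```text
tape top (array([ 0.72390301, -0.35162009,  0.03840084]), np.float64(0.0013325449436809257))
tape right edge (array([ 0.68651745, -0.37850074,  0.03107549]), np.float64(0.0017721980302455491))
brown pot top (array([ 0.71765321, -0.17892488,  0.06789383]), np.float64(0.0025804031022987287))
brown pot right (array([ 0.67210648, -0.19947918,  0.06163085]), np.float64(0.0020359093672803804))
tall base (array([ 0.62433284, -0.30885394, -0.01200379]), np.float64(0.0005401148983325385))
delta tool [ 0.0103 -0.4946  0.0429] tool [0.5034 0.1762 0.2929] [ 1.8000e+02 -1.4000e-01 -1.6486e+02] t 18.6833
```

```bash
echo '[{"tx": 0.001, "ty": -0.035, "yaw": 7, "finger_gap": 0.085}, {"tx": 0.002, "ty": -0.07, "yaw": 14, "finger_gap": 0.085}, {"tx": 0.003, "ty": -0.105, "yaw": 21, "finger_gap": 0.085}, {"tx": 0.004, "ty": -0.14, "yaw": 28, "finger_gap": 0.085}, {"tx": 0.005, "ty": -0.175, "yaw": 35, "finger_gap": 0.085}, {"tx": 0.006, "ty": -0.21, "yaw": 42, "finger_gap": 0.085}, {"tx": 0.006, "ty": -0.245, "yaw": 49, "finger_gap": 0.085}, {"tx": 0.007, "ty": -0.28, "yaw": 56, "finger_gap": 0.085}]' > path.dat && python3 steer.py path.dat && echo '[{"yaw": 7, "finger_gap": 0.085}, {"yaw": 14, "finger_gap": 0.085}, {"yaw": 21, "finger_gap": 0.085}, {"yaw": 28, "finger_gap": 0.085}, {"yaw": 34, "finger_gap": 0.085}, {"yaw": 34, "finger_gap": 0.085}]' > path.dat && python3 steer.py path.dat;  python3 -c "
from h import *
go([.6225,-.304,.21])"
```

```text
time_s: 19.35
tool_pos: [0.57, -0.0973, 0.2929]
tool_rot: [-179.9, -0.1, 138.8]
force: [0.0, -0.4, 1.3]
grip_width: 0.0847
grasp_force: 0.0
time_s: 19.85
tool_pos: [0.5699, -0.0955, 0.2929]
tool_rot: [-179.9, -0.1, 105.0]
force: [0.5, 0.4, 0.0]
grip_width: 0.0849
grasp_force: 0.0
delta tool [-0.2152 -0.003   0.0827] tool [ 0.5699 -0.0955  0.2929] [-1.7988e+02 -7.0000e-02  1.0500e+02] t 19.85
```

```bash
echo '[{"tx": -0.036, "tz": 0.01, "finger_gap": 0.085}, {"tx": -0.072, "tz": 0.02, "finger_gap": 0.085}, {"tx": -0.108, "ty": -0.001, "tz": 0.03, "finger_gap": 0.085}, {"tx": -0.145, "ty": -0.002, "tz": 0.05, "finger_gap": 0.085}, {"tx": -0.18, "ty": -0.003, "tz": 0.06, "finger_gap": 0.085}, {"tx": -0.215, "ty": -0.003, "tz": 0.07, "finger_gap": 0.085}, {"tx": -0.215, "ty": -0.003, "tz": 0.07, "finger_gap": 0.085}, {"tx": -0.215, "ty": -0.003, "tz": 0.07, "finger_gap": 0.085}]' > path.dat && python3 steer.py path.dat;  python3 -c "
from h import *
c=env.read_camera('wrist');np.save('wt.npy',c,allow_pickle=True)
e=proj(c,[.6225,-.304,.087]);print('pred',e, 'radius',np.linalg.norm(proj(c,[.646,-.304,.087])-e))
g=cv2.GaussianBlur(cv2.cvtColor(c['color'],cv2.COLOR_BGR2GRAY),(5,5),1)
u,v=e.astype(int);x0,y0=u-70,max(v-70,0)
r=cv2.HoughCircles(g[y0:v+70,x0:u+70],cv2.HOUGH_GRADIENT,1,8,param1=80,param2=14,minRadius=17,maxRadius=32)
print(None if r is None else np.round(r[0][:6]+[x0,y0,0],1))
go([.6225,-.304,.075])"
```

```text
time_s: 20.52
tool_pos: [0.6221, -0.3067, 0.2209]
tool_rot: [-179.8, -0.2, 105.0]
force: [0.3, 1.5, -0.5]
grip_width: 0.0849
grasp_force: 0.0
pred [321.9543701  192.48162429] radius 26.16621460691014
[[323.5 174.5  19.9]
 [326.5 193.5  25.2]
 [326.5 201.5  18. ]
 [390.5 251.5  19.1]]
delta tool [-0.0003 -0.0003  0.1474] tool [ 0.6231 -0.304   0.2224] [-1.7991e+02 -1.7000e-01  1.0520e+02] t 20.5667
```

```bash
python3 -c "
from h import *
c=np.load('wt.npy',allow_pickle=True).item()
p=onz(c,326.5,193.5,.087);print(p);p[2]=.077;go(p)"; echo '[{"tx": -0.001, "ty": 0.003, "tz": 0.04, "finger_gap": 0.085}, {"tx": -0.001, "ty": 0.003, "tz": 0.08, "finger_gap": 0.085}, {"tx": -0.001, "ty": 0.003, "tz": 0.11, "finger_gap": 0.085}, {"tx": -0.001, "ty": 0.003, "tz": 0.135, "finger_gap": 0.085}, {"tx": -0.001, "ty": 0.003, "tz": 0.145, "finger_gap": 0.085}, {"tx": -0.001, "ty": 0.003, "tz": 0.145, "finger_gap": 0.03}, {"tx": -0.001, "ty": 0.003, "tz": 0.145, "finger_gap": 0.03}, {"tx": -0.001, "ty": 0.003, "tz": 0.145, "finger_gap": 0.03}]' > path.dat && python3 steer.py path.dat 10 && echo '[{"finger_gap": 0.03}, {"finger_gap": 0.03}, {"finger_gap": 0.03}, {"finger_gap": 0.03}, {"finger_gap": 0.03}, {"finger_gap": 0.03}]' > path.dat && python3 steer.py path.dat 10
```

```text
[ 0.62665837 -0.30385609  0.087     ]
delta tool [-0.0013  0.0037  0.1454] tool [ 0.6231 -0.304   0.2224] [-1.7991e+02 -1.7000e-01  1.0520e+02] t 20.5667
time_s: 21.23
tool_pos: [0.6285, -0.3038, 0.0821]
tool_rot: [179.8, 0.1, 105.2]
force: [0.5, -0.9, 0.9]
grip_width: 0.0722
grasp_force: 0.0
time_s: 21.73
tool_pos: [0.6271, -0.3043, 0.0801]
tool_rot: [180.0, 0.0, 105.1]
force: [-1.2, 0.2, 3.1]
grip_width: 0.0457
grasp_force: 10.0
```

```bash
echo '[{"tz": -0.02, "finger_gap": 0.03}, {"tz": -0.06, "finger_gap": 0.03}, {"tz": -0.1, "finger_gap": 0.03}, {"tz": -0.14, "finger_gap": 0.03}, {"tz": -0.18, "finger_gap": 0.03}, {"tz": -0.2, "finger_gap": 0.03}]' > path.dat && python3 steer.py path.dat && echo '[{"tx": 0.036, "finger_gap": 0.03}, {"tx": 0.072, "ty": 0.001, "finger_gap": 0.03}, {"tx": 0.108, "ty": 0.002, "finger_gap": 0.03}, {"tx": 0.145, "ty": 0.002, "finger_gap": 0.03}, {"tx": 0.182, "ty": 0.003, "finger_gap": 0.03}, {"tx": 0.22, "ty": 0.003, "finger_gap": 0.03}, {"tx": 0.257, "ty": 0.003, "finger_gap": 0.03}, {"tx": 0.295, "ty": 0.004, "finger_gap": 0.03}]' > path.dat && python3 steer.py path.dat && echo '[{"tx": 0.036, "finger_gap": 0.03}, {"tx": 0.072, "finger_gap": 0.03}, {"tx": 0.1, "finger_gap": 0.03}, {"tx": 0.1, "finger_gap": 0.03}, {"tx": 0.1, "finger_gap": 0.03}]' > path.dat && python3 steer.py path.dat; python3 -c "
from h import *
go([.516,.132,.162])
c=env.read_camera('wrist');np.save('wu.npy',c,allow_pickle=True)
t=np.array([.504,.1766]);ang=np.radians(285);R2=np.array([[np.cos(ang),-np.sin(ang)],[np.sin(ang),np.cos(ang)]])
for n,x,y,z in(('handle',0,0,.162),('h1',.01,0,.162),('ha',0,.038,.162),('hb',0,-.038,.162),('scoopL',.092,.071,.165),('scoopR',.092,-.071,.165)):print(n,proj(c,np.append(t+R2@[x,y],z)))
g=c['color'].mean(2)
u=int(proj(c,[.504,.1766,.162])[0]);print('col',u,[int(x) for x in g[0:130:2,u]])"
```

```text
time_s: 22.23
tool_pos: [0.6282, -0.3041, 0.2852]
tool_rot: [179.7, 0.2, 105.1]
force: [1.3, -0.4, -1.0]
grip_width: 0.0456
grasp_force: 10.0
time_s: 22.9
tool_pos: [0.5526, -0.0168, 0.2791]
tool_rot: [-180.0, 0.0, 105.1]
force: [0.6, -0.0, -0.5]
grip_width: 0.0457
grasp_force: 10.0
time_s: 23.32
tool_pos: [0.5268, 0.0805, 0.2795]
tool_rot: [180.0, 0.1, 105.4]
force: [0.4, -1.3, -0.9]
grip_width: 0.0457
grasp_force: 10.0
delta tool [0.0526 0.0033 0.1175] tool [0.5268 0.0805 0.2795] [1.7999e+02 5.0000e-02 1.0541e+02] t 23.3167
handle [325.03007275  75.03670369]
h1 [324.87729397  89.00519784]
ha [375.26643928  75.38324861]
hb [274.76031672  74.68992844]
scoopL [409.35285566 193.82357661]
scoopR [238.14465617 192.77639542]
col 325 [161, 161, 162, 158, 87, 90, 92, 92, 93, 93, 91, 92, 92, 93, 92, 92, 93, 92, 93, 93, 95, 92, 93, 93, 92, 92, 92, 93, 92, 89, 89, 79, 87, 92, 95, 94, 93, 94, 92, 90, 89, 88, 88, 78, 68, 52, 93, 92, 75, 88, 101, 175, 170, 171, 172, 174, 175, 152, 145, 90, 93, 86, 90, 90, 90]
```

The handle edges fall on the predicted rows (62 and 88), so the placing pose holds. Moving over the compartment and lowering.

```bash
echo '[{"tx": 0.03, "ty": 0.002, "finger_gap": 0.03}, {"tx": 0.0525, "ty": 0.003, "finger_gap": 0.03}, {"tx": 0.0525, "ty": 0.003, "tz": 0.015, "finger_gap": 0.03}, {"tx": 0.0525, "ty": 0.003, "tz": 0.035, "finger_gap": 0.03}, {"tx": 0.0525, "ty": 0.003, "tz": 0.06, "finger_gap": 0.03}, {"tx": 0.0525, "ty": 0.003, "tz": 0.085, "finger_gap": 0.03}, {"tx": 0.0525, "ty": 0.003, "tz": 0.1, "finger_gap": 0.03}, {"tx": 0.0525, "ty": 0.003, "tz": 0.105, "finger_gap": 0.03}]' > path.dat && python3 steer.py path.dat && echo '[{"tz": 0.004, "finger_gap": 0.03}, {"tz": 0.008, "finger_gap": 0.03}, {"tz": 0.01, "finger_gap": 0.03}, {"tz": 0.01, "finger_gap": 0.03}]' > path.dat && python3 steer.py path.dat; python3 -c "
from h import *
go([.516,.132,.162])"
```

```text
time_s: 24.03
tool_pos: [0.5155, 0.1276, 0.1713]
tool_rot: [-179.7, -0.1, 105.0]
force: [-0.3, 0.1, -0.7]
grip_width: 0.0457
grasp_force: 10.0
time_s: 24.37
tool_pos: [0.5172, 0.1294, 0.1647]
tool_rot: [180.0, 0.0, 105.1]
force: [1.0, -1.2, -0.7]
grip_width: 0.0459
grasp_force: 10.0
delta tool [ 0.0029 -0.0004  0.0027] tool [0.5172 0.1294 0.1647] [1.7997e+02 2.0000e-02 1.0510e+02] t 24.3667
```

```bash
echo '[{"tx": 0.001, "tz": 0.001, "finger_gap": 0.03}, {"tx": 0.002, "tz": 0.0025, "finger_gap": 0.03}, {"tx": 0.002, "tz": 0.0025, "finger_gap": 0.03}, {"tx": 0.002, "tz": 0.0025, "finger_gap": 0.063}, {"tx": 0.002, "tz": 0.0025, "finger_gap": 0.063}, {"tx": 0.002, "tz": 0.0025, "finger_gap": 0.063}, {"tx": 0.002, "tz": 0.0025, "finger_gap": 0.063}, {"tx": 0.002, "tz": 0.0025, "finger_gap": 0.063}]' > path.dat && python3 steer.py path.dat && echo '[{"tz": -0.015, "finger_gap": 0.063}, {"tz": -0.04, "finger_gap": 0.063}, {"tz": -0.08, "finger_gap": 0.085}, {"tz": -0.11, "finger_gap": 0.085}, {"tx": -0.04, "tz": -0.13, "finger_gap": 0.085}, {"tx": -0.08, "tz": -0.13, "finger_gap": 0.085}, {"tx": -0.08, "tz": -0.13, "finger_gap": 0.085}, {"tx": -0.08, "tz": -0.13, "finger_gap": 0.085}]' > path.dat && python3 steer.py path.dat; python3 -c "
from h import *
c=env.read_camera('wrist')
e=proj(c,[.516,.131,.169]);print('pred',e,'radius',np.linalg.norm(proj(c,[.5395,.131,.169])-e))
g=cv2.GaussianBlur(cv2.cvtColor(c['color'],cv2.COLOR_BGR2GRAY),(5,5),1)
u,v=e.astype(int);x0,y0=u-70,max(v-70,0)
r=cv2.HoughCircles(g[y0:v+70,x0:u+70],cv2.HOUGH_GRADIENT,1,8,param1=80,param2=14,minRadius=20,maxRadius=42)
print(None if r is None else np.round(r[0][:6]+[x0,y0,0],1))
# brown masks in fixed views: axis tilt of the core
for n in('scene','side'):
    c=env.read_camera(n);h=cv2.cvtColor(c['color'],cv2.COLOR_BGR2HSV)
    e=proj(c,[.516,.132,.169]);u,v=e.astype(int);w=h[v-16:v+22,u-20:u+20]
    m=(w[...,1]>70);ys,xs=np.nonzero(m);print(n,'top pred',e,'brown n',m.sum(),[(int(y+v-16),round(xs[ys==y].mean()+u-20,1),int((ys==y).sum())) for y in np.unique(ys)[::4]])
"
```

```text
time_s: 25.03
tool_pos: [0.5162, 0.1317, 0.1619]
tool_rot: [180.0, 0.0, 105.1]
force: [-0.2, -1.0, 1.0]
grip_width: 0.0614
grasp_force: 0.0
time_s: 25.7
tool_pos: [0.5379, 0.0506, 0.2917]
tool_rot: [-180.0, 0.0, 104.8]
force: [-0.7, 0.1, -0.6]
grip_width: 0.084
grasp_force: 0.0
pred [319.45877697  96.47307682] radius 29.818504842716134
[[327.5  96.5  35.9]
 [318.5  99.5  21. ]
 [306.5 100.5  39.2]
 [338.5  92.5  41.4]
 [343.5 101.5  40.3]
 [310.5  91.5  41.4]]
scene top pred [299.43121866 208.36388164] brown n 95 [(192, np.float64(307.4), 10), (196, np.float64(305.5), 2), (216, np.float64(300.8), 11), (220, np.float64(305.0), 1)]
side top pred [315.35448462 210.63312158] brown n 122 [(213, np.float64(324.0), 1), (217, np.float64(316.5), 18), (221, np.float64(316.0), 17)]
```

```bash
python3 -c "
from h import *
c=env.read_camera('wrist');h=cv2.cvtColor(c['color'],cv2.COLOR_BGR2HSV)
e=proj(c,[.516,.131,.169]);u,v=e.astype(int);x0,y0=u-50,v-50
m=(h[y0:v+50,x0:u+50,1]>60).astype(np.uint8)
n,l,s,_=cv2.connectedComponentsWithStats(m)
k=1+np.argmax(s[1:,4]);pts=np.argwhere(l==k)[:,::-1].astype(np.float32)
hull=cv2.convexHull(pts);print('pred',e,s[k],cv2.fitEllipse(hull),(x0,y0))
for y in range(0,100,4):print(''.join('#' if a else '.' for a in (l==k)[y,::2]))"
```

```text
pred [320.2580719  103.55154087] [27 22 45 12 70] ((47.580074310302734, 39.51863098144531), (34.609439849853516, 48.6746940612793), 75.92561340332031) (np.int64(270), np.int64(53))
..................................................
..................................................
..................................................
..................................................
..................................................
..................................................
....................####......#...................
................##...............#................
..............#....................#..............
..................................................
..................................................
..................................................
..................................................
..................................................
..................................................
..................................................
..................................................
..................................................
..................................................
..................................................
..................................................
..................................................
..................................................
..................................................
..................................................
```

```bash
python3 -c "
from h import *
c=env.read_camera('wrist');i=c['color'].astype(int)
e=proj(c,[.516,.131,.169]);u,v=e.astype(int);x0,y0=u-50,v-50
d=i[...,2]-i[...,0];m=(d[y0:v+50,x0:u+50]>10)
print('pred in box 50,50; r',np.linalg.norm(proj(c,[.5395,.131,.169])-e),'base pred',proj(c,[.516,.131,.082])-[x0,y0])
for y in range(0,100,3):print(''.join('#' if a else '.' for a in m[y,::2]))"
```

```text
pred in box 50,50; r 29.620627774410416 base pred [50.03230635 50.47823281]
..................................................
..................................................
..................................................
..................................................
..................................................
..................................................
..................................................
..................................................
....................############..................
................####............##................
...............##.................##..............
.............##....................##.............
.............#......................#.............
............#........................#............
...........##........................##...........
...........#..........................#...........
...........#..........................##..........
..........##..........................##..........
...........#..........................##..........
...........#..........................##..........
...........##.........................##..........
............#.........................#...........
............##.......................##...........
.............##.....................##............
..............##...................##.............
................##................##..............
..................###..........###................
.....................###########..................
..................................................
..................................................
..................................................
..................................................
......####################################........
.....######################################.......
```

The ring is circular, with its radius (29 px, predicted 29.6) and centre within about 2 mm of the prediction, so the core stands upright on the upper tote's floor. The hand is clear, so I'm handing in.

```bash
python3 -c "
from cell import env
print(env.sign_off())"
```

```text
the job is handed in; nothing more can be done
None
```

I handed the job in at about 26 s of the 72 s: the upper tote is interlocked half round on the lower, the short core stands in the lower tote and the tall core in the upper, but no verdict was returned, the final placing was checked by image code only, and I viewed 13 pictures, over the limit of 10.

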